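# Open the folding stand and prop the tile on it

### The job

Flip the panel of the folding bamboo stand up past its dead centre so that it snaps open, and with the fingers press it back against its stop with a firm but moderate push (about 10 N, never hard enough to strain it) to be sure that it holds. Then take the ceramic tile from its rack and set it gently, upright and not dropped, on the stand's ledge behind the lip, centred and leaning back on the panel, and let go. Leave everything else on the sill where it is.

Things in the scene. Friction and masses are not known exactly. Their poses are not given: they have to be found in the camera images.
- stand: Folding stand, pale bamboo, fixed to the sill: block 75 mm deep (its x, -27 to +48 mm), 150 mm wide (y); origin on the sill, x from front (turned away from the robot) to back (robot side), z up. On top a level ledge, 50 mm high, from x = -21 to +15 mm, between a front lip (6 mm thick, top 58 mm high) and the hinge block (top 58 mm high).
- panel (a joint): Angle of the darker wooden back panel (120 mm wide, 8 mm thick, no handle). 0 = folded level over the ledge, free edge forward. 1.885 = open, leaning back 18 degrees. Over-centre spring: dead centre near 0.95, snaps to the nearer end; lifting the free edge takes about 7 N at first, then less. The open stop is hard: some 20 N per mm at the panel.
- panel_edge (a point): Middle of the panel's free edge, 80 mm from the hinge, on the face that is below when folded and in front when open. Folded: 60 mm above the sill and 38 mm in front of the lip, empty space below, so shut fingers tilted some 45 degrees can hook under it from the front, pointing back towards the robot. Open: 136 mm above the sill.
- panel_hinge (a point): Middle of the panel's hinge axis, which runs along the stand's y: at x = +15 mm in the stand's frame, 60 mm above the sill. The panel's front face passes through this axis.
- ledge (a point): Point on the top of the stand's ledge (50 mm above the sill), middle of the width, 19 mm in front of the hinge axis. Axes as the stand.
- rack: Bamboo rack fixed to the sill, 70 x 140 mm, base 12 mm thick, with two upright cheeks (tops 50 mm above the sill, 130 mm long along its y) and a 17 mm wide slot between them along its y. Origin on the sill under the middle of the slot.
- tile_center (a point): Centre of the glazed ceramic tile, a slab 120 mm wide (its y), 150 mm high (its z), 10 mm thick (its x), about 0.4 kg; both faces alike, either may face front. At the start it stands upright in the slot of the rack, its foot 12 mm above the sill, its upper 112 mm free.
- tile_foot (a point): Centre of the lower edge of the tile, 75 mm below its centre.
- menorah: Bystander: cast aluminium menorah, 220 mm wide, 180 mm tall; origin at the middle of its foot.
- lighter: Bystander: red plastic lighter lying down, 80 x 24 x 12 mm; origin under it.
- dreidel0: Bystander: wooden dreidel lying on its side, 84 mm long, 36 mm thick; origin under it.
- dreidel1: Bystander: wooden dreidel like the first.
- dreidel2: Bystander: wooden dreidel like the first.
- jar: Bystander: glass jar with lid, 64 mm across, 75 mm tall; origin under it.
- coaster: Bystander: round terracotta-coloured ceramic coaster, 96 mm across, 8 mm thick; origin under it.
Things that resemble listed ones, but are neither listed nor needed, are in the scene too. Leave any purple look-alike of the stand alone. What is shaped like the part that bears tile_center but pink is not meant.

How it is judged (in metres and radians):
On the way, in this order (a step that is already met when the one before it is completed fails the run):
1. the panel is open and pressed back against its stop with the fingers (value of joint panel above 1.8 rad and contact force between the fingers and panel above 4 N), for 0.15 s.
2. the tile stands on the ledge (z of tile_foot in the frame of stand between 0.04 and 0.062 m and horizontal distance between tile_foot and ledge below 0.04 m), for 0.1 s.
At the end, for the whole second after the job is handed in: The panel is open (above 1.8 rad). The tile stands at rest on the ledge between lip and hinge block (foot on the ledge within about 6 mm of height), its middle within 25 mm of the stand's, square to the stand within 0.15 rad, leaning back 0.2 to 0.62 rad against the panel (value of joint panel above 1.8 rad and x of tile_foot in the frame of stand between -0.021 and 0.018 m and y of tile_foot in the frame of stand between -0.025 and 0.025 m and z of tile_foot in the frame of stand between 0.044 and 0.058 m and angle between tile_center's own z axis and vertical between 0.2 and 0.62 rad and x of tile_center in the frame of stand above 0.01 m and angle between the y axis of tile_center and the y axis of stand, either way round below 0.15 rad and contact force between tile and panel above 0.1 N and linear speed of tile below 0.02 m/s); the robot touches nothing.
It fails at once if the panel was strained: pushed with more than 40 N (contact force between the fingers and panel above 40 N).
It fails at once if the tile was dropped or slammed onto the stand (faster than 0.5 m/s just over the ledge) (horizontal distance between tile_foot and ledge below 0.05 m and height (world z) of tile_foot below 0.1 m and linear speed of tile above 0.5 m/s).
It fails at once if the tile fell over (angle between tile_center's own z axis and vertical above 1.1 rad).
It fails at once if a bystander was moved by more than 25 mm (distance of any of menorah, lighter, dreidel0, dreidel1, dreidel2, jar, coaster from where it was at the start of the episode above 0.025 m).
It also fails if it takes over 70 s, if anything falls off the work surface, if the arm or the gripper's body presses on something with over 40 N, if the wrist force passes 120 N, or if a joint passes its speed limit or range.

### The arm

A 7-joint arm with a two-finger parallel gripper is mounted at the origin on the work surface. World frame = base frame: x ahead of the robot, y to its left, z up, the work surface at z = 0. Lengths are in m, angles in degrees, forces in N, time in s.
With the tool pointing down it reaches from about 0.425 to 0.875 m from the base axis. Payload 4.7 kg.
Tool frame: the origin (TCP) lies between the finger pads; the fingertips stand 25 mm ahead of it and the grasp point (between the pads) lies 6 mm ahead of it (env.tip_reach is the distance from the TCP to the fingertips, in m); z points along the fingers, y is the direction in which the jaws open and shut (so a half turn about z gives the same grasp; the last joint's range is limited). The gripper opens to 87 mm and grips with 3 to 60 N. Pads are 19 mm wide; open, the fingers measure 117 mm over their backs; the gripper's body (75 mm by 190 mm) begins 51 mm behind the grasp point.
Start: joints at [72.37, 18.392, -4.016, 83.108, 1.295, 78.541, -3.26], TCP at [0.206, -0.617, 0.248] pointing down, gripper open.
Joint ranges: [-163.93, 163.93], [-17.29, 119.83], [-79.2, 71.16], [3.27, 140.29], [-89.18, 269.18], [5.43, 117.66], [-154.24, 154.24]. Speed limits (degrees/s): [147.25, 147.25, 180, 180, 180, 180, 180].

### API

Orientations are given as [roll, pitch, yaw] about the fixed x, y, z axes, in that order (R = Rz(yaw) Ry(pitch) Rx(roll)).
In Python, from cell import env, viewer, job gives the robot as it stands.
- The arm moves only by the tool move_arm, never from a script. Its argument "steps" is a list of rows, each a list of 7 numbers: the finger opening in cm, from 0 to 8.7, then the shift along the tool's x, y, z in cm, then the turn, a rotation vector about the tool's x, y, z in rad. In form: [[fingers, tx, ty, tz, wx, wy, wz], ...]. A call has 1 to 5 rows; each row shifts and turns the commanded pose from where the row before left it, along the tool's axes as they then stand; what a row does not reach is not made up. A row lasts 1/12 s, in which the tool goes at most 41.7 mm and 7.16 degrees, less where a joint would pass 70% of its speed; a pose out of reach is approached as far as the arm can. A call is refused whole if a number of a shift passes 4.17 or a number of a turn 0.125, either way. A call with a gripper value outside its range is refused whole. The fingers move at their own pace and stop on an object; "force" is the grip in N (left out, the last holds). Time passes only in rows, so rows that do not move let the fingers close. It gives the time, the measured TCP pose, the force and the opening at its end, in the units of the state.
- env.get_obs(): the state, without advancing time (a new reading comes with each control period).
- viewer.read_camera(name): name is "side" or "top" or "wrist"; returns a dict with "img" (480x640x3 uint8, red, green, blue), "vfov" (degrees; the focal length in pixels is half the picture's height over the tangent of half this angle, whatever the lens; pixels are square), "cx", "cy" (the principal point, pixels), "extrinsics" (4x4, takes a point from world to camera coordinates); the wrist camera has in their place "mount" (4x4, takes a point from camera to tool coordinates, whose origin is the TCP and whose axes are the flange's). Camera axes: x right, y down, z forward; pixel columns grow to the right and rows downward; lengths in m; the calibration is good to about 2 mm. A picture is of the moment at which its call begins: read the wrist's pose just before it. There is no depth.
- job.sign_off(): hands the job in, once; it reports no verdict.
The state is a dict: "time_s": time; "qpos": joint angles; "joint_velocities": joint speeds; "effort": joint torques, N m; "tool_pos": TCP position; "tool_rot": TCP orientation; "force": force on the tool from outside, world axes, zero at the start; "wrist_torque": the same for the moment, N m; "grip_width": finger opening in m.
Only numpy, scipy, OpenCV 4.12 (cv2) and the standard library are available. Lean on these libraries where they do the work, as an engineer would, in place of code of your own. Each camera call takes 0.05 s, during which the arm holds its last target.

## Working session

There is one attempt and no reset: what is moved stays moved. The work goes in short steps, Python scripts to look and compute and a tool call to move; the robot and the scene stay as the last step left them, time stands still between calls to the robot, and variables do not carry over. Pictures are saved under pics/ and viewed, and the job is handed in when it is done.

Besides the shell and the picture viewer there is one more tool, called after ">>>" by a JSON object that holds its "op" and its "data", one argument or row to a line. move_arm: Moves the arm, as the interface text tells. Its arguments: {"type":"object","properties":{"steps":{"type":"array"},"force":{"type":"number"}},"required":["steps"]}

```bash
ls; mkdir -p pics
python3 - <<'E'
from cell import env, viewer, job
import cv2
print(env.get_obs(), env.tip_reach)
for n in ["side","top","wrist"]:
    c=viewer.read_camera(n); cv2.imwrite(f"pics/{n}0.png",c["img"][:,:,::-1])
    print(n,{k:v for k,v in c.items() if k!="img"})
E
```

```text
pics
{'time_s': 0.0, 'qpos': array([72.3700491 , 18.43892831, -4.0160021 , 83.17487551,  1.29654673,
       78.54013867, -3.26007417]), 'joint_velocities': array([-0.03190766,  0.0911457 , -0.02108789, -0.00323328, -0.01617286,
       -0.04875297,  0.03258751]), 'effort': array([-1.30951194e-04, -4.91291642e+01, -4.04124800e-01, -3.12525523e+01,
       -6.40408276e-02,  4.35824599e-02,  1.64534522e-04]), 'tool_pos': array([ 0.20537036, -0.61617388,  0.24646326]), 'tool_rot': array([-1.79891388e+02,  7.09104135e-03,  1.84403878e+01]), 'force': array([-0.22115931, -0.03672263, -0.38124005]), 'wrist_torque': array([-0.01124162, -0.05763963, -0.00100266]), 'grip_width': 0.0870197589073084} 0.025
side {'vfov': 43.136794727838016, 'cx': 323.4934328053415, 'cy': 247.422444215456, 'extrinsics': array([[-0.97162763, -0.23640832, -0.00713188,  0.53052403],
       [-0.11831862,  0.51195165, -0.85082678,  0.1388883 ],
       [ 0.2047937 , -0.82584297, -0.52539787,  1.2330229 ],
       [ 0.        ,  0.        ,  0.        ,  1.        ]])}
top {'vfov': 50.46601493039323, 'cx': 315.2072753423437, 'cy': 232.73752408647834, 'extrinsics': array([[-0.01254648, -0.99990783,  0.00518828,  0.01221432],
       [-0.99080231,  0.01173274, -0.13480773,  0.53184036],
       [ 0.13473444, -0.00683193, -0.99085819,  1.05341833],
       [ 0.        ,  0.        ,  0.        ,  1.        ]])}
wrist {'vfov': 71.67372472906388, 'cx': 320.0549960725173, 'cy': 240.45182884041856, 'mount': array([[ 8.92036261e-04, -9.59122064e-01, -2.82991289e-01,
         7.79164296e-02],
       [ 9.99999601e-01,  8.41243129e-04,  3.01002402e-04,
        -9.62613416e-05],
       [-5.06335673e-05, -2.82991445e-01,  9.59122432e-01,
        -1.37560685e-01],
       [ 0.00000000e+00,  0.00000000e+00,  0.00000000e+00,
         1.00000000e+00]])}
```

View pics/side0.png

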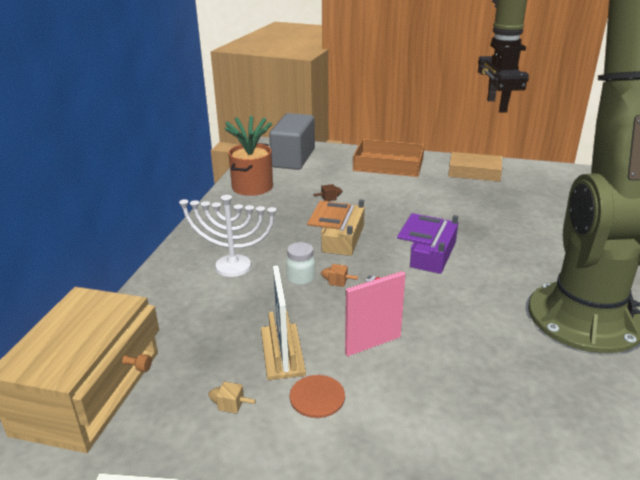

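View pics/top0.png

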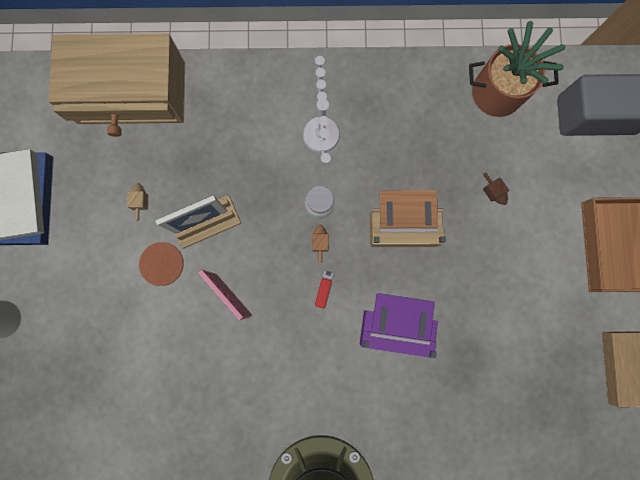

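View pics/wrist0.png

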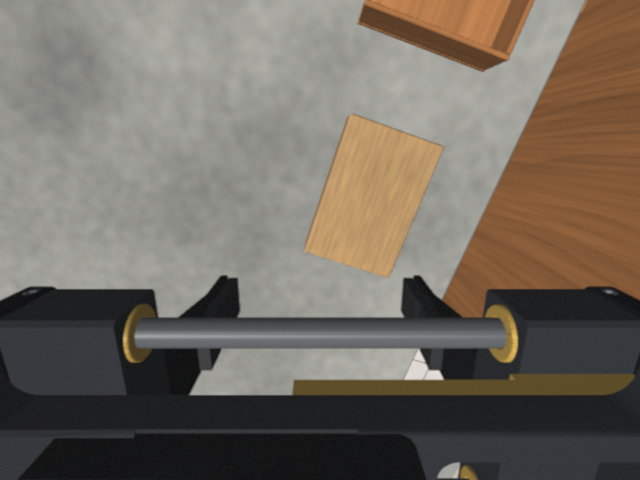

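```bash
cat > h.py <<'E'
import numpy as np, cv2
from cell import env, viewer, job
from scipy.spatial.transform import Rotation as R
def cam(n):
    o=env.get_obs(); c=viewer.read_camera(n)
    if n=="wrist":
        T=np.eye(4); T[:3,:3]=R.from_euler('xyz',o['tool_rot'],degrees=True).as_matrix(); T[:3,3]=o['tool_pos']
        c['E']=np.linalg.inv(T@c['mount'])
    else: c['E']=c['extrinsics']
    c['f']=240/np.tan(np.radians(c['vfov']/2)); return c
def ray(c,p):
    d=np.array([(p[0]-c['cx'])/c['f'],(p[1]-c['cy'])/c['f'],1]); Rm=c['E'][:3,:3]
    return -Rm.T@c['E'][:3,3], Rm.T@d
def onz(c,p,z):
    o,d=ray(c,p); return o+d*(z-o[2])/d[2]
def proj(c,P):
    q=c['E'][:3,:3]@np.asarray(P,float)+c['E'][:3,3]; return np.array([c['cx'],c['cy']])+c['f']*q[:2]/q[2]
def tri(c1,p1,c2,p2):
    o1,d1=ray(c1,p1);o2,d2=ray(c2,p2)
    s=np.linalg.lstsq(np.c_[d1,-d2],o2-o1,rcond=None)[0]
    a=o1+s[0]*d1;b=o2+s[1]*d2; return (a+b)/2,np.linalg.norm(a-b)
def crop(c,x0,y0,w,h,s,name):
    im=cv2.resize(c['img'][y0:y0+h,x0:x0+w,::-1],None,fx=s,fy=s,interpolation=cv2.INTER_CUBIC); cv2.imwrite('pics/'+name,im)
E
python3 - <<'E'
from h import *
t=cam('top');s=cam('side')
crop(t,360,180,100,75,8,'t_stand.png')
crop(t,140,185,120,90,6,'t_tile.png')
crop(s,240,255,100,130,5,'s_tile.png') 
crop(s,290,190,90,70,8,'s_stand.png')
E
cd pics; python3 -c "
import cv2
for n in ['t_stand','t_tile','s_tile','s_stand']: print(n,cv2.imread(n+'.png').shape)"
```

```text
t_stand (600, 800, 3)
t_tile (540, 720, 3)
s_tile (650, 500, 3)
s_stand (560, 720, 3)
```

View pics/t_stand.png

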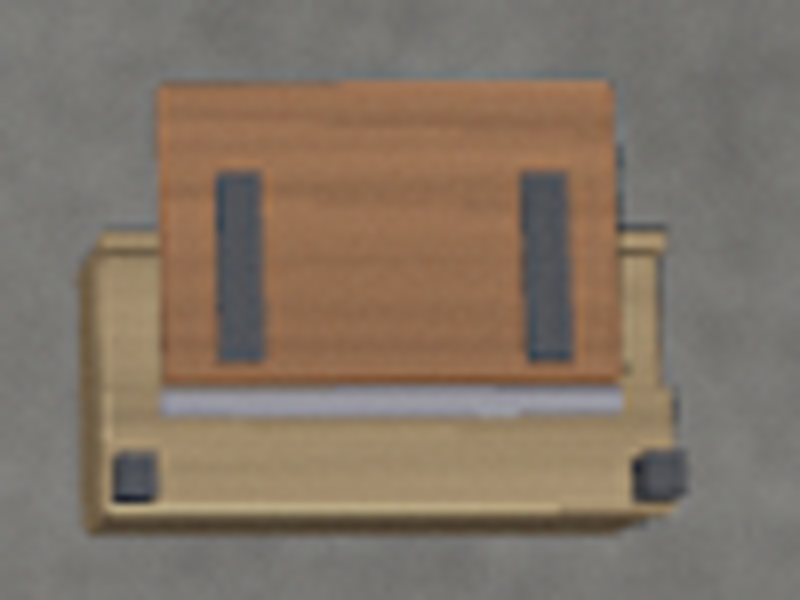

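View pics/t_tile.png

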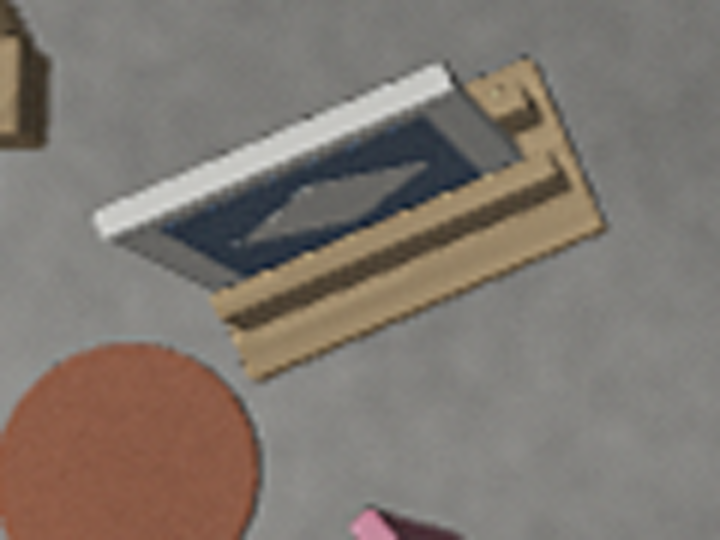

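View pics/s_tile.png

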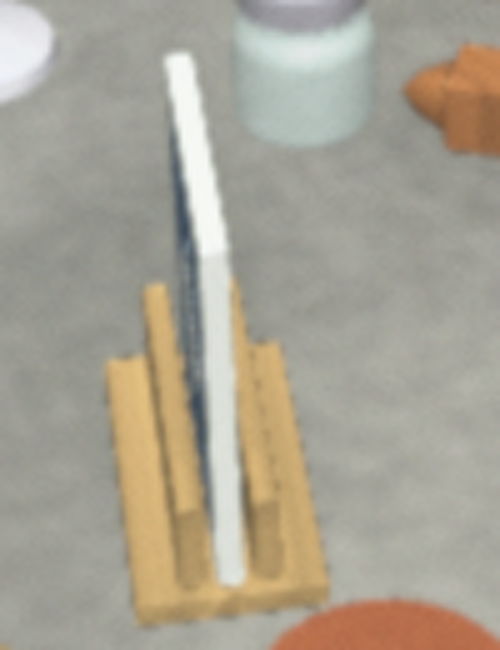

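View pics/s_stand.png

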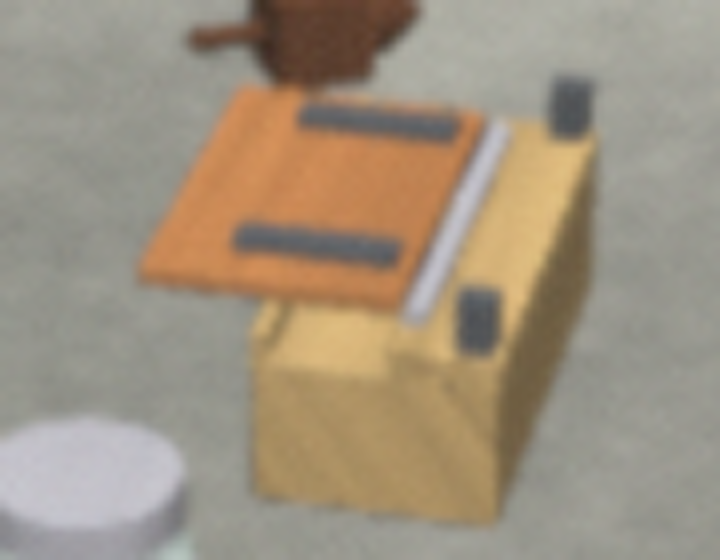

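Run:
```python
from h import *
t=cam('top');s=cam('side')
P=lambda u,v,x,y,k:(x+(u+.5)/k-.5,y+(v+.5)/k-.5)
np.set_printoptions(precision=4,suppress=True)
c=[onz(t,P(u,v,360,180,8),.068) for u,v in [(158,87),(612,83),(622,382),(163,382)]]
print(np.array(c)); m=lambda i,j:(c[i]+c[j])/2
print('w',np.linalg.norm(c[0]-c[1]),np.linalg.norm(c[3]-c[2]),'d',np.linalg.norm(m(0,1)-m(2,3)))
for i,j in((0,1),(3,2)):
    d=c[i]-c[j]; print('yaw of y dir',np.degrees(np.arctan2(d[1],d[0])))
print('edge mid',m(0,1),'hinge mid',m(2,3))
# side check
cs=[onz(s,P(u,v,290,190,8),.068) for u,v in [(138,275),(240,87),(485,115),(402,305)]]
print('side',np.array(cs))
# posts / block base corners side view z=0
print('block left base',[onz(s,P(u,v,290,190,8),0) for u,v in [(253,495),(497,523)]])
k=[onz(t,P(u,v,140,185,6),.162) for u,v in [(93,213),(432,63),(455,90),(112,238)]]
k=np.array(k);print('tile top',k,k.mean(0))
for i,j in((0,1),(3,2)):
    d=k[i]-k[j]; print(np.linalg.norm(d),np.degrees(np.arctan2(d[1],d[0])))
ks=[onz(s,P(u,v,240,255,5),.162) for u,v in [(167,55),(190,55),(227,250),(202,255)]]
ks=np.array(ks);print('side tile',ks,ks.mean(0))
# rack base corners z=.012
r=np.array([onz(t,P(u,v,140,185,6),.012) for u,v in [(532,57),(606,228),(260,380)]])
print('rack',r,(r[0]+r[2])/2)
# bystanders
for n,u,v,z in [('jar',320,197,.075),('dre',320,240,.018),('coaster',161,264,.008),('dreL',137,200,.018),('light',325,290,.012),('men foot',322,135,.02),('menend',326,158,.18),('purple corner',377,295,.068),('dre2',497,190,.018),('pinkL',200,272,.15),('pinkR',248,318,.15)]: print(n,onz(t,(u,v),z))
```

```text
[[ 0.6157 -0.1298  0.068 ]
 [ 0.6154 -0.2493  0.068 ]
 [ 0.536  -0.2483  0.068 ]
 [ 0.5374 -0.1288  0.068 ]]
w 0.11941452395935223 0.11949812323743857 d 0.07885506923157007
yaw of y dir 89.86182395449609
yaw of y dir 89.32478486121154
edge mid [ 0.6155 -0.1896  0.068 ] hinge mid [ 0.5367 -0.1886  0.068 ]
side [[ 0.6159 -0.1236  0.068 ]
 [ 0.6157 -0.2468  0.068 ]
 [ 0.5369 -0.2454  0.068 ]
 [ 0.5366 -0.1237  0.068 ]]
block left base [array([ 0.5805, -0.1184,  0.    ]), array([ 0.5065, -0.1195,  0.    ])]
tile top [[0.5426 0.3093 0.162 ]
 [0.5896 0.2032 0.162 ]
 [0.5808 0.1958 0.162 ]
 [0.5345 0.3031 0.162 ]] [0.5619 0.2529 0.162 ]
0.11605614152230925 113.90449901574095
0.11685331426238782 113.31891821378154
side tile [[0.5909 0.1991 0.162 ]
 [0.5828 0.1972 0.162 ]
 [0.5358 0.3065 0.162 ]
 [0.543  0.311  0.162 ]] [0.5631 0.2535 0.162 ]
rack [[0.6236 0.1964 0.012 ]
 [0.5596 0.1688 0.012 ]
 [0.5053 0.2937 0.012 ]] [0.5644 0.2451 0.012 ]
jar [ 0.6016 -0.0049  0.075 ]
dre [ 0.5184 -0.0046  0.018 ]
coaster [0.4712 0.3415 0.008 ]
dreL [0.6114 0.3949 0.018 ]
light [ 0.4105 -0.014   0.012 ]
men foot [ 0.7538 -0.0123  0.02  ]
menend [ 0.6548 -0.0155  0.18  ]
purple corner [ 0.3977 -0.1187  0.068 ]
dre2 [ 0.6247 -0.3963  0.018 ]
pinkL [0.4441 0.2253 0.15  ]
pinkR [0.3571 0.1342 0.15  ]
```

```bash
cat >> h.py <<'E'
np.set_printoptions(precision=4,suppress=True)
def cur():
    o=env.get_obs(); return np.array(o['tool_pos']),R.from_euler('xyz',o['tool_rot'],degrees=True),o
def tool(yaw,tilt):
    """down tool with tool x at yaw; then tilted about world axis perp: z tips toward -x_yaw by tilt deg"""
    return R.from_euler('z',yaw,degrees=True)*R.from_euler('y',tilt,degrees=True)*R.from_euler('x',180,degrees=True)
def plan(wps,g,start=None,vmax=.041):
    """wps: list of (pos,Rot)"""
    p,r,_=cur()
    if start: p,r=start
    n=0
    for P,Q in wps:
        P=np.array(P,float); w=(r.inv()*Q).as_rotvec(); d=P-p
        N=int(max(1,np.ceil(np.linalg.norm(d)/vmax),np.ceil(np.linalg.norm(w)/.12)))
        for i in range(N):
            t=np.round(r.inv().apply(d/N)*100,2); ww=np.round(w/N,3)
            print([g,*[float(x) for x in t],*[float(x) for x in ww]],end=',\n' if (n+1)%5 else ',\n\n'); n+=1
            p=p+r.apply(t/100); r=r*R.from_rotvec(ww)
        print('  -- at',p,r.as_euler('xyz',degrees=True))
    return p,r
E
python3 - <<'E'
from h import *
plan([((.66,-.18,.26),tool(0,0)),((.70,-.18,.22),tool(0,45))],0)
E
```

```text
[0, 3.56, -1.69, -0.08, -0.0, 0.0, 0.02],
[0, 3.52, -1.76, -0.08, -0.0, 0.0, 0.02],
[0, 3.49, -1.83, -0.08, -0.0, 0.0, 0.02],
[0, 3.45, -1.9, -0.08, -0.0, 0.0, 0.02],
[0, 3.41, -1.97, -0.08, -0.0, 0.0, 0.02],

[0, 3.37, -2.04, -0.08, -0.0, 0.0, 0.02],
[0, 3.33, -2.1, -0.08, -0.0, 0.0, 0.02],
[0, 3.29, -2.17, -0.08, -0.0, 0.0, 0.02],
[0, 3.24, -2.24, -0.08, -0.0, 0.0, 0.02],
[0, 3.2, -2.3, -0.08, -0.0, 0.0, 0.02],

[0, 3.15, -2.36, -0.08, -0.0, 0.0, 0.02],
[0, 3.1, -2.43, -0.08, -0.0, 0.0, 0.02],
[0, 3.05, -2.49, -0.08, -0.0, 0.0, 0.02],
[0, 3.0, -2.55, -0.08, -0.0, 0.0, 0.02],
[0, 2.95, -2.61, -0.08, -0.0, 0.0, 0.02],

[0, 2.9, -2.67, -0.08, -0.0, 0.0, 0.02],
  -- at [ 0.6599 -0.1799  0.2602] [-179.9849    0.0077    0.1037]
[0, 0.57, 0.0, 0.57, 0.0, -0.112, 0.0],
[0, 0.63, 0.0, 0.51, 0.0, -0.112, 0.0],
[0, 0.69, 0.0, 0.43, 0.0, -0.112, 0.0],
[0, 0.73, 0.0, 0.35, 0.0, -0.112, 0.0],

[0, 0.77, 0.0, 0.27, 0.0, -0.112, 0.0],
[0, 0.79, 0.0, 0.18, 0.0, -0.112, 0.0],
[0, 0.81, 0.0, 0.09, 0.0, -0.112, 0.0],
  -- at [ 0.7001 -0.1798  0.2201] [-179.9787   44.9276    0.1188]
```

>>> {"op": "move_arm", "data": {
  "steps": [
    [0, 3.56, -1.69, -0.08, 0, 0, 0.02],
    [0, 3.52, -1.76, -0.08, 0, 0, 0.02],
    [0, 3.49, -1.83, -0.08, 0, 0, 0.02],
    [0, 3.45, -1.9, -0.08, 0, 0, 0.02],
    [0, 3.41, -1.97, -0.08, 0, 0, 0.02]
  ]
}}

```text
time_s: 0.77
tool_pos: [0.3487, -0.4788, 0.2518]
tool_rot: [180.0, -0.0, 12.6]
force: [1.4, -0.4, 0.4]
grip_width: 0.0614
```

>>> {"op": "move_arm", "data": {
  "steps": [
    [0, 3.37, -2.04, -0.08, 0, 0, 0.02],
    [0, 3.33, -2.1, -0.08, 0, 0, 0.02],
    [0, 3.29, -2.17, -0.08, 0, 0, 0.02],
    [0, 3.24, -2.24, -0.08, 0, 0, 0.02],
    [0, 3.2, -2.3, -0.08, 0, 0, 0.02]
  ]
}}

```text
time_s: 1.18
tool_pos: [0.4907, -0.3423, 0.2559]
tool_rot: [180.0, -0.0, 6.9]
force: [0.0, -0.8, -0.2]
grip_width: 0.0284
```

>>> {"op": "move_arm", "data": {
  "steps": [
    [0, 3.15, -2.36, -0.08, 0, 0, 0.02],
    [0, 3.1, -2.43, -0.08, 0, 0, 0.02],
    [0, 3.05, -2.49, -0.08, 0, 0, 0.02],
    [0, 3.0, -2.55, -0.08, 0, 0, 0.02],
    [0, 2.95, -2.61, -0.08, 0, 0, 0.02]
  ]
}}

```text
time_s: 1.6
tool_pos: [0.6326, -0.206, 0.2597]
tool_rot: [180.0, -0.0, 1.2]
force: [0.2, -1.2, 1.3]
grip_width: 0.0016
```

>>> {"op": "move_arm", "data": {
  "steps": [
    [0, 2.9, -2.67, -0.08, 0, 0, 0.02],
    [0, 0.57, 0, 0.57, 0, -0.112, 0],
    [0, 0.63, 0, 0.51, 0, -0.112, 0],
    [0, 0.69, 0, 0.43, 0, -0.112, 0],
    [0, 0.73, 0, 0.35, 0, -0.112, 0]
  ]
}}

```text
time_s: 2.02
tool_pos: [0.6832, -0.1799, 0.2385]
tool_rot: [179.9, 25.8, 0.0]
force: [1.5, -1.0, -0.1]
grip_width: 0.0008
```

>>> {"op": "move_arm", "data": {
  "steps": [
    [0, 0.77, 0, 0.27, 0, -0.112, 0],
    [0, 0.79, 0, 0.18, 0, -0.112, 0],
    [0, 0.81, 0, 0.09, 0, -0.112, 0],
    [0, 0, 0, 0, 0, 0, 0]
  ]
}}

```text
time_s: 2.35
tool_pos: [0.6719, -0.1854, 0.2099]
tool_rot: [179.5, 32.4, -0.6]
force: [0.2, -1.5, 0.8]
grip_width: 0.0003
```

Run:
```python
from h import *
print(cur()[2])
c=cam('side');cv2.imwrite('pics/side1.png',c['img'][:,:,::-1])
```

```text
{'time_s': 2.35, 'qpos': array([  4.4097,  51.5742,  14.8877,  44.2105,  -2.7036, 116.4931,
       -73.9522]), 'joint_velocities': array([  5.0013,  -3.8993, -15.0813,  -0.498 ,   8.346 ,  -0.4462,
        -5.0662]), 'effort': array([ -5.0907, -70.3269,   6.0043, -28.4608,  -0.6827,   2.5743,
         0.6241]), 'tool_pos': array([ 0.6719, -0.1854,  0.2099]), 'tool_rot': array([179.5132,  32.3994,  -0.6168]), 'force': array([ 0.2075, -1.46  ,  0.7541]), 'wrist_torque': array([-0.0269, -0.599 ,  0.066 ]), 'grip_width': 0.00034941480783241076}
```

View pics/side1.png

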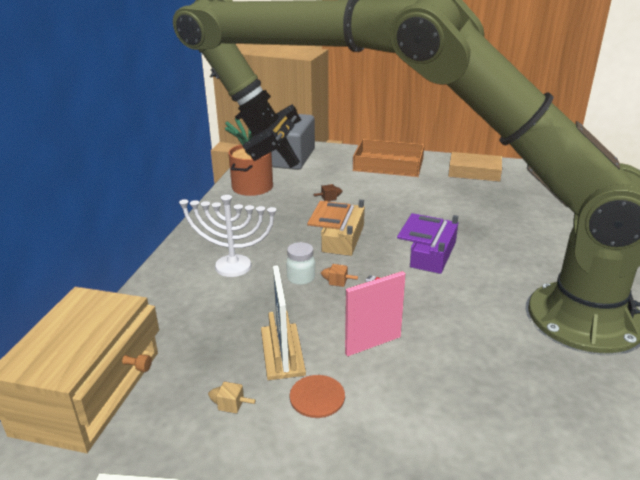

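Run:
```python
from h import *
plan([((.68,-.18,.10),tool(0,33)),((.675,-.18,.065),tool(0,43))],0)
```

```text
[0, 2.19, -0.15, 3.0, 0.0, -0.004, -0.002],
[0, 2.2, -0.15, 2.99, 0.0, -0.004, -0.002],
[0, 2.21, -0.14, 2.98, 0.0, -0.004, -0.002],
  -- at [ 0.68   -0.1801  0.1001] [179.9201  32.9148  -0.0133]
[0, 0.74, -0.01, 1.61, 0.001, -0.088, -0.0],
[0, 0.88, -0.0, 1.54, 0.001, -0.088, -0.0],

  -- at [ 0.6749 -0.18    0.065 ] [-179.9683   42.9988   -0.0187]
```

>>> {"op": "move_arm", "data": {
  "steps": [
    [0, 2.19, -0.15, 3.0, 0, -0.004, -0.002],
    [0, 2.2, -0.15, 2.99, 0, -0.004, -0.002],
    [0, 2.21, -0.14, 2.98, 0, -0.004, -0.002],
    [0, 0, 0, 0, 0, 0, 0]
  ]
}}

```text
time_s: 2.73
tool_pos: [0.6781, -0.1747, 0.0934]
tool_rot: [-179.1, 33.3, 0.7]
force: [-1.2, 0.5, -2.5]
grip_width: 0.0004
```

>>> {"op": "move_arm", "data": {
  "steps": [
    [0, 0.74, -0.01, 1.61, 0.001, -0.088, 0],
    [0, 0.88, 0, 1.54, 0.001, -0.088, 0],
    [0, 0, 0, 0, 0, 0, 0]
  ]
}}

```text
time_s: 2.98
tool_pos: [0.6718, -0.1761, 0.0525]
tool_rot: [-179.0, 43.4, 0.8]
force: [-1.2, 0.4, -6.5]
grip_width: 0.0003
```

Run:
```python
from h import *
p,r,o=cur(); print(o)
plan([((.645,-.18,.058),tool(0,43))],0)
c=cam('side');crop(c,160,60,240,200,3,'s2.png')
```

```text
{'time_s': 2.9833, 'qpos': array([  4.0553,  67.2301,  15.8234,  38.8792,  -4.5603, 117.3933,
       -74.0741]), 'joint_velocities': array([-0.0158, -5.9614, -1.2462,  6.9522,  1.3123,  4.9707, -1.0811]), 'effort': array([   1.5025, -114.0683,   10.7081,  -43.5726,    1.3038,    4.8362,
          0.1789]), 'tool_pos': array([ 0.6718, -0.1761,  0.0525]), 'tool_rot': array([-179.0039,   43.4048,    0.8315]), 'force': array([-1.2256,  0.4342, -6.4726]), 'wrist_torque': array([ 0.0371, -1.0234, -0.0537]), 'grip_width': 0.0003229818650966138}
[0, -2.33, 0.38, 1.44, -0.007, 0.007, 0.011],
  -- at [ 0.645 -0.18   0.058] [179.9998  43.0092  -0.0379]
```

View pics/s2.png

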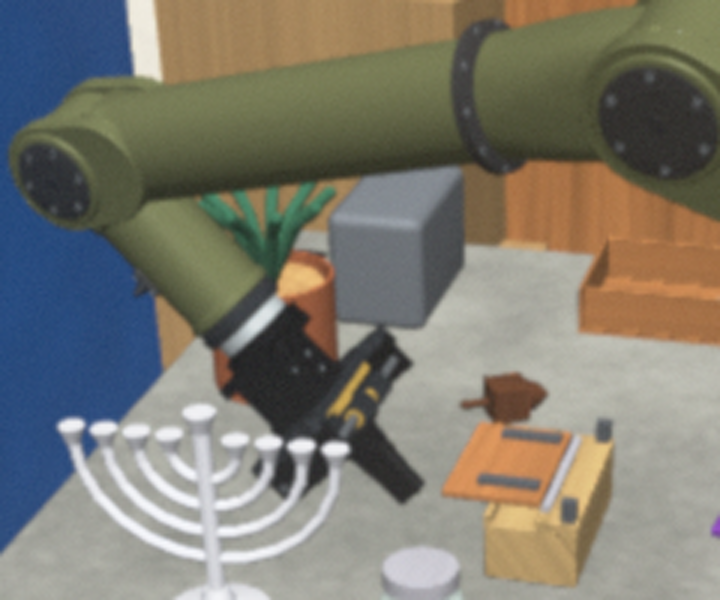

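Run:
```python
from h import *
plan([((.665,-.18,.058),tool(0,38))],0)
```

```text
[0, -0.49, 0.37, 0.41, -0.008, 0.093, 0.008],
  -- at [ 0.665 -0.18   0.058] [-179.9709   38.0189    0.0359]
```

>>> {"op": "move_arm", "data": {
  "steps": [
    [0, -0.49, 0.37, 0.41, -0.008, 0.093, 0.008],
    [0, 0, 0, 0, 0, 0, 0],
    [0, 0, 0, 0, 0, 0, 0]
  ]
}}

```text
time_s: 3.28
tool_pos: [0.667, -0.1816, 0.0722]
tool_rot: [179.7, 37.2, -0.2]
force: [1.7, -0.2, 1.4]
grip_width: 0.0008
```

Run:
```python
from h import *
p,r,o=cur(); print(o['qpos'],o['joint_velocities'],p,o['tool_rot'])
plan([((.631,-.18,.058),tool(0,38))],0)
```

```text
[  3.191   59.6221  16.1014  48.0261  -4.366  109.6997 -74.2396] [-0.4611 -0.266   0.1045 -6.9504 -1.0035  0.5192  0.2695] [ 0.667  -0.1816  0.0722] [179.7303  37.1787  -0.2452]
[0, -2.01, -0.16, 3.31, 0.002, -0.014, -0.003],
  -- at [ 0.631 -0.18   0.058] [179.9756  37.9813  -0.0309]
```

>>> {"op": "move_arm", "data": {
  "steps": [
    [0, 0.86, -0.1, 1.1, 0, -0.014, 0],
    [0, 0, 0, 0, 0, 0, 0],
    [0, 0, 0, 0, 0, 0, 0]
  ]
}}

```text
time_s: 3.53
tool_pos: [0.6693, -0.1796, 0.0543]
tool_rot: [179.7, 37.9, -0.1]
force: [-0.3, 0.5, 0.4]
grip_width: 0.0006
```

Run:
```python
from h import *
p,r,o=cur(); print(o['qpos'],o['joint_velocities'],p,o['tool_rot'])
plan([((.631,-.18,.058),tool(0,38))],0)
```

```text
[  3.1291  61.4665  16.0457  47.064   -4.5415 109.5693 -74.3991] [-0.1035  0.5863  0.7376  0.2115  0.0966 -0.1464  0.0899] [ 0.6693 -0.1796  0.0543] [179.7345  37.9309  -0.0759]
[0, -3.25, 0.04, 2.07, 0.004, -0.001, -0.001],
  -- at [ 0.631 -0.18   0.058] [-179.9917   37.9884   -0.0034]
```

>>> {"op": "move_arm", "data": {
  "steps": [
    [0, -1.57, 0.02, 1.08, 0, 0, 0],
    [0, -1.6, 0.02, 1.08, 0, 0, 0],
    [0, 0, 0, 0, 0, 0, 0],
    [0, 0, 0, 0, 0, 0, 0]
  ]
}}

```text
time_s: 3.87
tool_pos: [0.6303, -0.1804, 0.0563]
tool_rot: [179.7, 38.0, -0.2]
force: [-0.4, -0.3, -0.5]
grip_width: 0.0005
```

Run:
```python
from h import *
p,r,o=cur(); print(o['qpos'],o['joint_velocities'],p,o['tool_rot'])
c=cam('side');crop(c,260,150,130,110,6,'s3.png')
d=cam('top');crop(d,340,150,130,110,6,'t3.png')
```

```text
[  2.1341  55.9761  16.3711  57.1263  -3.6276 105.1536 -73.807 ] [ 0.0024  1.3887 -0.0414 -2.562  -0.0523  0.5037  0.0451] [ 0.6303 -0.1804  0.0563] [179.6787  38.0419  -0.1539]
```

View pics/s3.png

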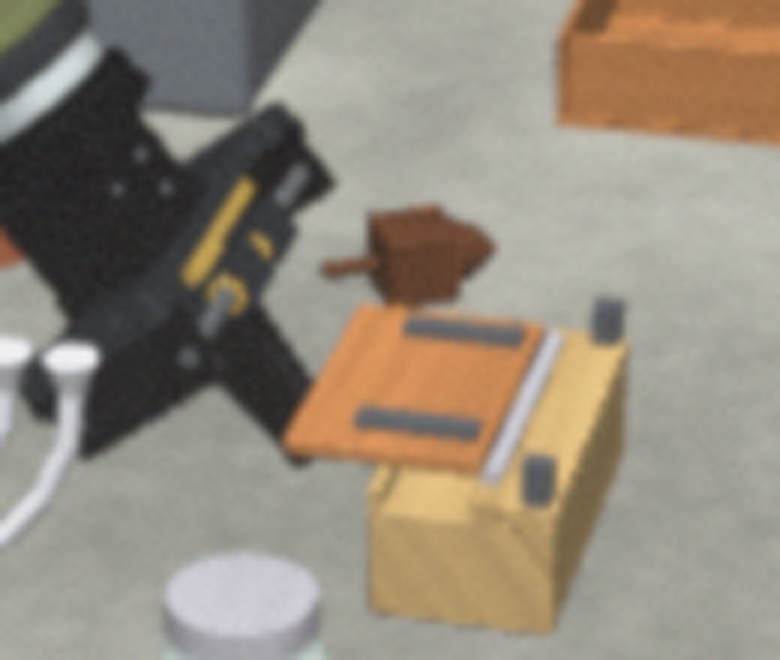

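Run:
```python
from h import *
p,r,o=cur()
prev=np.array([.6305,-.1804,.0565])
for ph in np.arange(.0,1.31,.1):
    P=np.array([.631+.08*(np.cos(ph)-1),-.1804,.060+.08*np.sin(ph)])
    print(round(ph,1),P,np.round(r.inv().apply(P-prev)*100,2)); prev=P
```

```text
0.0 [ 0.631  -0.1804  0.06  ] [-0.18  0.   -0.31]
0.1 [ 0.6306 -0.1804  0.068 ] [-0.52  0.   -0.6 ]
0.2 [ 0.6294 -0.1804  0.0759] [-0.58  0.   -0.55]
0.3 [ 0.6274 -0.1804  0.0836] [-0.63  0.   -0.49]
0.4 [ 0.6247 -0.1804  0.0912] [-0.68  0.   -0.42]
0.5 [ 0.6212 -0.1804  0.0984] [-0.72  0.   -0.35]
0.6 [ 0.617  -0.1804  0.1052] [-0.75  0.   -0.28]
0.7 [ 0.6122 -0.1804  0.1115] [-0.77  0.   -0.2 ]
0.8 [ 0.6067 -0.1804  0.1174] [-0.79  0.   -0.12]
0.9 [ 0.6007 -0.1804  0.1227] [-0.8   0.   -0.05]
1.0 [ 0.5942 -0.1804  0.1273] [-0.8   0.    0.03]
1.1 [ 0.5873 -0.1804  0.1313] [-0.79  0.    0.11]
1.2 [ 0.58   -0.1804  0.1346] [-0.78  0.    0.19]
1.3 [ 0.5724 -0.1804  0.1371] [-0.75  0.    0.27]
```

>>> {"op": "move_arm", "data": {
  "steps": [
    [0, -0.18, 0, -0.31, 0, 0, 0],
    [0, -0.26, 0, -0.3, 0, 0, 0],
    [0, -0.26, 0, -0.3, 0, 0, 0],
    [0, -0.58, 0, -0.55, 0, 0, 0]
  ]
}}

```text
time_s: 4.3
tool_pos: [0.6299, -0.1804, 0.0718]
tool_rot: [179.7, 38.0, -0.1]
force: [5.8, -0.4, -5.6]
grip_width: 0.0005
```

>>> {"op": "move_arm", "data": {
  "steps": [
    [0, -0.63, 0, -0.49, 0, 0, 0],
    [0, -0.68, 0, -0.42, 0, 0, 0],
    [0, -0.72, 0, -0.35, 0, 0, 0],
    [0, 0, 0, 0, 0, 0, 0]
  ]
}}

```text
time_s: 4.63
tool_pos: [0.6213, -0.1805, 0.0983]
tool_rot: [179.6, 38.0, -0.2]
force: [3.0, 0.3, -2.0]
grip_width: 0.0006
```

Run:
```python
from h import *
p,r,o=cur(); print(o['qpos'],p,o['tool_rot'],o['force'])
c=cam('side');crop(c,260,150,130,110,6,'s4.png')
```

```text
[  1.828   52.5725  16.8207  58.1906  -3.0034 107.3685 -73.3066] [ 0.6213 -0.1805  0.0983] [179.6407  37.9614  -0.167 ] [ 3.0198  0.3086 -1.9763]
```

View pics/s4.png

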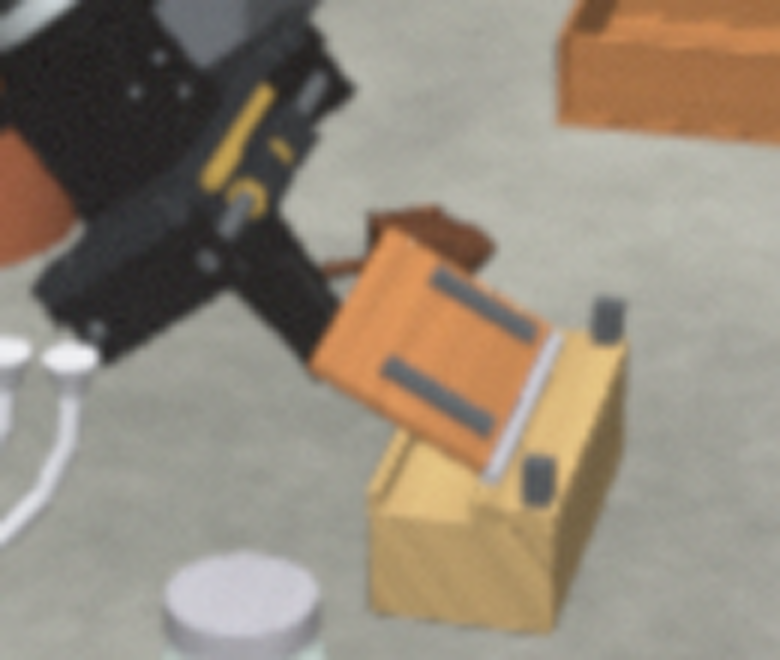

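The panel is lifting cleanly. The fingers are under the free edge at about (315,360). I'll continue along the arc.

>>> {"op": "move_arm", "data": {
  "steps": [
    [0, -0.75, 0, -0.28, 0, 0, 0],
    [0, -0.77, 0, -0.2, 0, 0, 0],
    [0, -0.79, 0, -0.12, 0, 0, 0],
    [0, -0.8, 0, -0.05, 0, 0, 0],
    [0, -0.8, 0, 0.03, 0, 0, 0]
  ]
}}

```text
time_s: 5.1
tool_pos: [0.5928, -0.1801, 0.1257]
tool_rot: [179.7, 38.2, -0.2]
force: [1.5, 0.8, -1.2]
grip_width: 0.0001
```

>>> {"op": "move_arm", "data": {
  "steps": [
    [0, -0.79, 0, 0.11, 0, 0, 0],
    [0, -0.78, 0, 0.19, 0, 0, 0],
    [0, 0, 0, 0, 0, 0, 0],
    [0, 0, 0, 0, 0, 0, 0]
  ]
}}

```text
time_s: 5.43
tool_pos: [0.5782, -0.1806, 0.133]
tool_rot: [179.7, 38.2, -0.2]
force: [0.1, 0.3, -0.6]
grip_width: 0.0002
```

Run:
```python
from h import *
p,r,o=cur(); print(o['qpos'],p,o['tool_rot'],o['force'])
c=cam('side');crop(c,260,150,130,110,6,'s5.png')
```

```text
[  0.9353  45.6945  17.413   66.1564  -1.5545 106.4606 -72.6166] [ 0.5782 -0.1806  0.133 ] [179.6607  38.2146  -0.2251] [ 0.0927  0.2746 -0.6196]
```

View pics/s5.png

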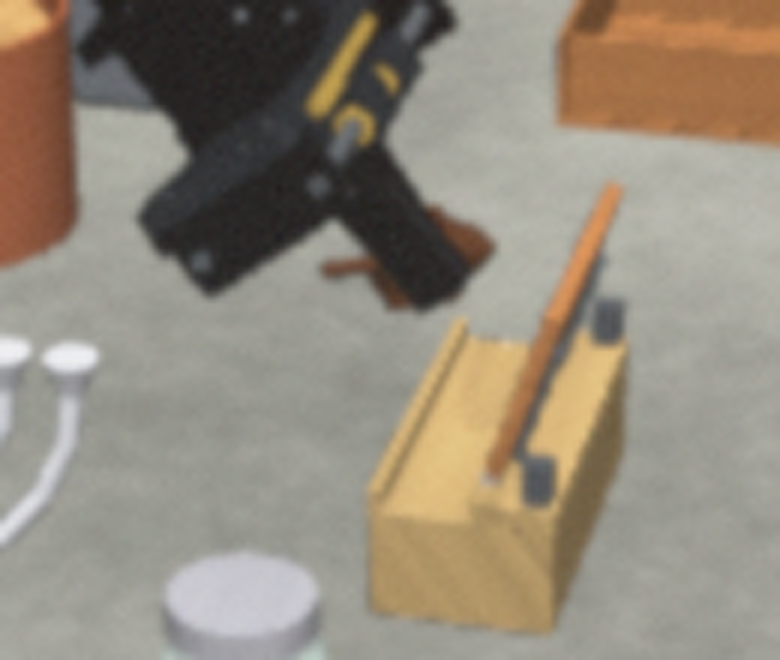

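>>> {"op": "move_arm", "data": {
  "steps": [
    [0, -1.25, 0, 0.98, 0, 0, 0],
    [0, -1.02, 0, 0.8, 0, 0, 0],
    [0, 0, 0, 0, 0, 0, 0],
    [0, 0, 0, 0, 0, 0, 0]
  ]
}}

```text
time_s: 5.82
tool_pos: [0.5501, -0.1804, 0.1325]
tool_rot: [179.7, 38.2, -0.2]
force: [0.1, 0.5, -0.1]
grip_width: 0.0003
```

>>> {"op": "move_arm", "data": {
  "steps": [
    [0, -0.08, 0, 0.06, 0, 0, 0],
    [0, -0.08, 0, 0.06, 0, 0, 0],
    [0, -0.08, 0, 0.06, 0, 0, 0],
    [0, 0, 0, 0, 0, 0, 0]
  ]
}}

```text
time_s: 6.15
tool_pos: [0.5474, -0.1803, 0.1324]
tool_rot: [179.7, 38.2, -0.2]
force: [-0.6, -0.5, -0.1]
grip_width: 0.0006
```

>>> {"op": "move_arm", "data": {
  "steps": [
    [0, -0.12, 0, 0.09, 0, 0, 0],
    [0, -0.12, 0, 0.09, 0, 0, 0],
    [0, 0, 0, 0, 0, 0, 0]
  ]
}}

```text
time_s: 6.4
tool_pos: [0.544, -0.1804, 0.1328]
tool_rot: [179.7, 38.2, -0.2]
force: [0.1, -0.3, 0.3]
grip_width: 0.0005
```

>>> {"op": "move_arm", "data": {
  "steps": [
    [0, -0.05, 0, 0.04, 0, 0, 0],
    [0, -0.05, 0, 0.04, 0, 0, 0],
    [0, 0, 0, 0, 0, 0, 0]
  ]
}}

```text
time_s: 6.65
tool_pos: [0.5428, -0.1803, 0.1327]
tool_rot: [179.7, 38.2, -0.2]
force: [0.2, -0.1, 0.4]
grip_width: 0.0008
```

>>> {"op": "move_arm", "data": {
  "steps": [
    [0, -0.05, 0, 0.04, 0, 0, 0],
    [0, -0.05, 0, 0.04, 0, 0, 0],
    [0, 0, 0, 0, 0, 0, 0]
  ]
}}

```text
time_s: 6.9
tool_pos: [0.5421, -0.1803, 0.1327]
tool_rot: [179.7, 38.1, -0.2]
force: [1.4, -0.3, -0.9]
grip_width: 0.0006
```

>>> {"op": "move_arm", "data": {
  "steps": [
    [0, -0.03, 0, 0.02, 0, 0, 0],
    [0, -0.03, 0, 0.02, 0, 0, 0],
    [0, 0, 0, 0, 0, 0, 0]
  ]
}}

```text
time_s: 7.15
tool_pos: [0.5418, -0.1803, 0.1327]
tool_rot: [179.7, 38.0, -0.1]
force: [4.0, -1.1, -0.4]
grip_width: 0.0005
```

>>> {"op": "move_arm", "data": {
  "steps": [
    [0, -0.03, 0, 0.02, 0, 0, 0],
    [0, 0, 0, 0, 0, 0, 0]
  ]
}}

```text
time_s: 7.32
tool_pos: [0.5417, -0.1802, 0.1326]
tool_rot: [179.7, 38.0, -0.1]
force: [6.0, -0.7, -1.1]
grip_width: 0.0006
```

>>> {"op": "move_arm", "data": {
  "steps": [
    [0, -0.04, 0, 0.03, 0, 0, 0],
    [0, 0, 0, 0, 0, 0, 0],
    [0, 0, 0, 0, 0, 0, 0]
  ]
}}

```text
time_s: 7.57
tool_pos: [0.5416, -0.1802, 0.1327]
tool_rot: [179.7, 37.9, -0.1]
force: [7.0, -1.4, -0.6]
grip_width: 0.0007
```

>>> {"op": "move_arm", "data": {
  "steps": [
    [0, -0.03, 0, 0.02, 0, 0, 0],
    [0, 0, 0, 0, 0, 0, 0],
    [0, 0, 0, 0, 0, 0, 0],
    [0, 0, 0, 0, 0, 0, 0]
  ]
}}

```text
time_s: 7.9
tool_pos: [0.5415, -0.1802, 0.1327]
tool_rot: [179.7, 37.9, -0.1]
force: [8.0, 0.2, -0.5]
grip_width: 0.0006
```

>>> {"op": "move_arm", "data": {
  "steps": [
    [0, -0.05, 0, 0.04, 0, 0, 0],
    [0, 0, 0, 0, 0, 0, 0],
    [0, 0, 0, 0, 0, 0, 0],
    [0, 0, 0, 0, 0, 0, 0],
    [0, 0, 0, 0, 0, 0, 0]
  ]
}}

```text
time_s: 8.32
tool_pos: [0.5415, -0.1802, 0.1327]
tool_rot: [179.6, 37.8, -0.1]
force: [9.8, 0.3, -0.4]
grip_width: 0.0006
```

Run:
```python
from h import *
p,r,o=cur(); print(o['force'],p)
c=cam('side');crop(c,260,150,130,110,6,'s6.png')
```

```text
[ 9.7679  0.2517 -0.4203] [ 0.5415 -0.1802  0.1327]
```

View pics/s6.png

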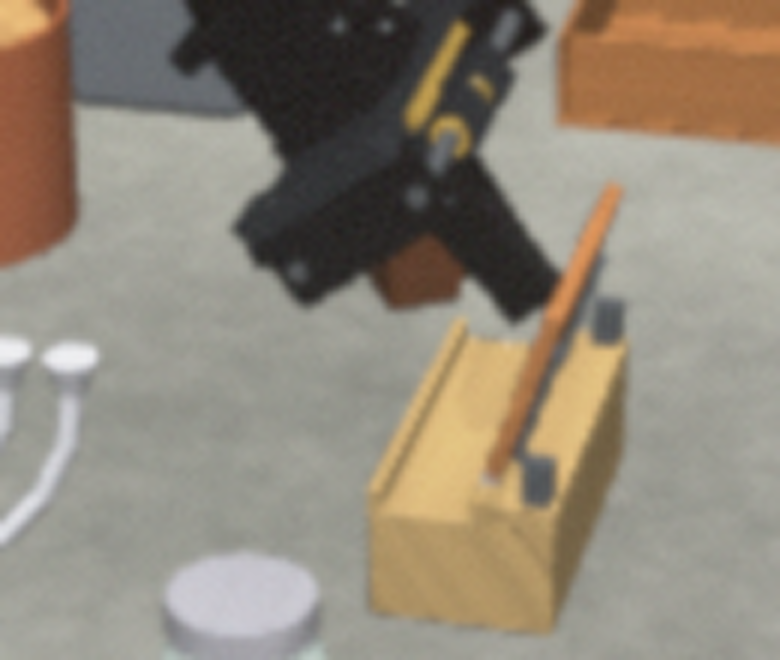

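Run:
```python
from h import *
plan([((.58,-.18,.15),tool(0,38)),((.57,-.15,.24),tool(0,0)),((.5628,.2532,.25),tool(113.4,0))],6)
```

```text
[6, 0.99, -0.0, -1.87, 0.003, -0.002, -0.001],
[6, 0.99, -0.01, -1.87, 0.003, -0.002, -0.001],
  -- at [ 0.58 -0.18  0.15] [-179.9255   38.031     0.048 ]
[6, -1.05, -0.5, -1.08, -0.0, 0.111, 0.0],
[6, -0.93, -0.5, -1.19, -0.0, 0.111, 0.0],
[6, -0.79, -0.5, -1.28, -0.0, 0.111, 0.0],

[6, -0.64, -0.5, -1.36, -0.0, 0.111, 0.0],
[6, -0.49, -0.5, -1.43, -0.0, 0.111, 0.0],
[6, -0.33, -0.5, -1.47, -0.0, 0.111, 0.0],
  -- at [ 0.5701 -0.1501  0.2399] [-179.9413   -0.128     0.002 ]
[6, -0.04, -2.37, -0.06, 0.0, -0.0, -0.116],
[6, 0.23, -2.36, -0.06, 0.0, -0.0, -0.116],

[6, 0.5, -2.32, -0.06, 0.0, -0.0, -0.116],
[6, 0.77, -2.24, -0.06, 0.0, -0.0, -0.116],
[6, 1.02, -2.14, -0.06, 0.0, -0.0, -0.116],
[6, 1.26, -2.01, -0.06, 0.0, -0.0, -0.116],
[6, 1.49, -1.85, -0.06, 0.0, -0.0, -0.116],

[6, 1.69, -1.66, -0.06, 0.0, -0.0, -0.116],
[6, 1.87, -1.46, -0.06, 0.0, -0.0, -0.116],
[6, 2.03, -1.23, -0.06, 0.0, -0.0, -0.116],
[6, 2.16, -0.99, -0.06, 0.0, -0.0, -0.116],
[6, 2.26, -0.73, -0.06, 0.0, -0.0, -0.116],

[6, 2.33, -0.46, -0.06, 0.0, -0.0, -0.116],
[6, 2.36, -0.19, -0.06, 0.0, -0.0, -0.116],
[6, 2.37, 0.08, -0.06, 0.0, -0.0, -0.116],
[6, 2.35, 0.36, -0.06, 0.0, -0.0, -0.116],
[6, 2.29, 0.63, -0.06, 0.0, -0.0, -0.116],

  -- at [0.5627 0.2532 0.2505] [179.8593  -0.004  112.9893]
```

>>> {"op": "move_arm", "data": {
  "steps": [
    [0, 0.99, 0, -1.87, 0, 0, 0],
    [0, 0.99, 0, -1.87, 0, 0, 0],
    [0, -1.05, -0.5, -1.08, 0, 0.111, 0],
    [0, -0.93, -0.5, -1.19, 0, 0.111, 0],
    [0, -0.79, -0.5, -1.28, 0, 0.111, 0]
  ]
}}

```text
time_s: 8.78
tool_pos: [0.5726, -0.1649, 0.1917]
tool_rot: [179.7, 19.3, -0.1]
force: [0.0, 0.4, 2.1]
grip_width: -0.0
```

>>> {"op": "move_arm", "data": {
  "steps": [
    [0, -0.64, -0.5, -1.36, 0, 0.111, 0],
    [0, -0.49, -0.5, -1.43, 0, 0.111, 0],
    [0, -0.33, -0.5, -1.47, 0, 0.111, 0],
    [6, -0.04, -2.37, -0.06, 0, 0, -0.116],
    [6, 0.23, -2.36, -0.06, 0, 0, -0.116]
  ]
}}

```text
time_s: 9.2
tool_pos: [0.5648, -0.1043, 0.243]
tool_rot: [179.7, -0.0, 13.3]
force: [0.5, 1.1, -0.4]
grip_width: 0.0075
```

>>> {"op": "move_arm", "data": {
  "steps": [
    [6, 0.5, -2.32, -0.06, 0, 0, -0.116],
    [6, 0.77, -2.24, -0.06, 0, 0, -0.116],
    [6, 1.02, -2.14, -0.06, 0, 0, -0.116],
    [6, 1.26, -2.01, -0.06, 0, 0, -0.116],
    [6, 1.49, -1.85, -0.06, 0, 0, -0.116]
  ]
}}

```text
time_s: 9.62
tool_pos: [0.5633, 0.0167, 0.2429]
tool_rot: [179.9, 0.3, 46.9]
force: [0.0, -0.7, -0.1]
grip_width: 0.0392
```

>>> {"op": "move_arm", "data": {
  "steps": [
    [6, 1.69, -1.66, -0.06, 0, 0, -0.116],
    [6, 1.87, -1.46, -0.06, 0, 0, -0.116],
    [6, 2.03, -1.23, -0.06, 0, 0, -0.116],
    [6, 2.16, -0.99, -0.06, 0, 0, -0.116],
    [6, 2.26, -0.73, -0.06, 0, 0, -0.116]
  ]
}}

```text
time_s: 10.03
tool_pos: [0.5613, 0.1351, 0.2453]
tool_rot: [-179.9, 0.4, 80.1]
force: [-0.7, -0.3, 0.2]
grip_width: 0.0591
```

Run:
```python
from h import *
p,r,o=cur(); print(o['qpos'],p,o['tool_rot'],o['force'],o['time_s'])
plan([((.5628,.2532,.25),tool(113.4,0))],6)
```

```text
[-15.9985   9.8162  -0.3724  93.8776   0.3476  76.5635 -26.3636] [0.5613 0.1351 0.2453] [-179.8913    0.3599   80.0839] [-0.7361 -0.3251  0.1616] 10.0333
[6, 2.33, -0.38, -0.11, -0.001, 0.001, -0.116],
[6, 2.36, -0.11, -0.11, -0.001, 0.001, -0.116],
[6, 2.36, 0.17, -0.1, -0.001, 0.001, -0.116],
[6, 2.32, 0.44, -0.1, -0.001, 0.001, -0.116],
[6, 2.25, 0.71, -0.1, -0.001, 0.001, -0.116],

  -- at [0.5628 0.2532 0.25  ] [179.9367   0.0516 113.3154]
```

>>> {"op": "move_arm", "data": {
  "steps": [
    [6, 2.33, -0.38, -0.11, 0, 0, -0.116],
    [6, 2.36, -0.11, -0.11, 0, 0, -0.116],
    [6, 2.36, 0.17, -0.1, 0, 0, -0.116],
    [6, 2.32, 0.44, -0.1, 0, 0, -0.116],
    [6, 2.25, 0.71, -0.1, 0, 0, -0.116]
  ]
}}

```text
time_s: 10.45
tool_pos: [0.5636, 0.253, 0.2499]
tool_rot: [-179.7, 0.3, 113.3]
force: [-0.4, 0.4, 0.2]
grip_width: 0.0598
```

>>> {"op": "move_arm", "data": {
  "steps": [
    [6, 0, 0, 0, 0, 0, 0],
    [6, 0, 0, 0, 0, 0, 0]
  ]
}}

```text
time_s: 10.62
tool_pos: [0.5634, 0.2537, 0.2497]
tool_rot: [-179.7, 0.2, 113.1]
force: [0.1, -0.6, -0.3]
grip_width: 0.0602
```

Run:
```python
from h import *
p,r,o=cur(); print(p,o['tool_rot'],o['time_s'])
w=cam('wrist');cv2.imwrite('pics/w7.png',w['img'][:,:,::-1])
plan([((.5628,.2532,.142),tool(113.4,0))],6)
```

```text
[0.5634 0.2537 0.2497] [-179.7269    0.2468  113.1254] 10.6167
[6, 0.07, -0.01, 3.59, -0.001, 0.002, -0.003],
[6, 0.06, -0.01, 3.59, -0.001, 0.002, -0.003],
[6, 0.06, -0.01, 3.59, -0.001, 0.002, -0.003],
  -- at [0.5628 0.2532 0.142 ] [-179.9187   -0.0459  113.4756]
```

View pics/w7.png

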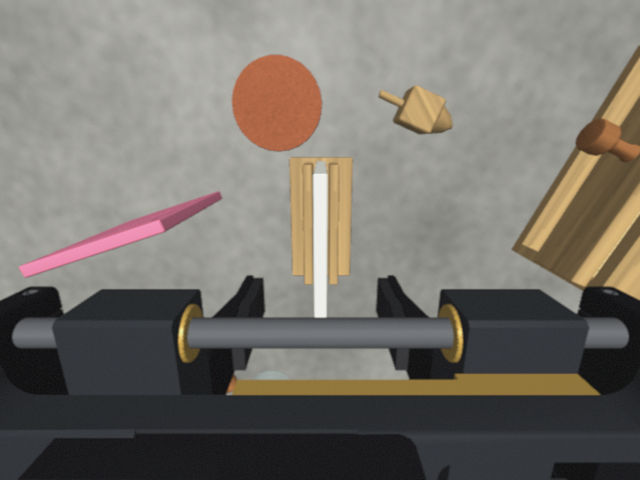

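Run:
```python
from h import *
w=cam('wrist'); p,r,_=cur()
m=cv2.inRange(w['img'],(215,215,205),(255,255,255)); m[320:]=0; m[:,:290]=0;m[:,350:]=0
for row in (180,200,230,260,290,310):
    c=np.where(m[row])[0]; print(row,c.min(),c.max(), r.inv().apply(onz(w,((c.min()+c.max())/2,row),.162)-p))
ys=np.where(m.any(1))[0]; print(ys.min(), onz(w,(320,ys.min()),.162), r.inv().apply(onz(w,(320,ys.min()),.162)-p))
```

```text
180 313 326 [ 0.0547 -0.0004  0.0876]
200 314 325 [ 0.0412 -0.0003  0.0877]
230 314 326 [0.0201 0.     0.0878]
260 314 326 [-0.0023  0.0001  0.0879]
290 315 325 [-0.0259  0.0002  0.088 ]
310 315 325 [-0.0424  0.0002  0.0881]
171 [0.5408 0.3064 0.162 ] [ 0.0607 -0.0001  0.0876]
```

>>> {"op": "move_arm", "data": {
  "steps": [
    [6, 0, 0, 3.6, 0, 0, 0],
    [6, 0, 0, 3.6, 0, 0, 0],
    [6, 0, 0, 2.8, 0, 0, 0],
    [6, 0, 0, 0.75, 0, 0, 0],
    [6, 0, 0, 0, 0, 0, 0]
  ]
}}

```text
time_s: 11.13
tool_pos: [0.5633, 0.2499, 0.1403]
tool_rot: [-179.5, 0.3, 112.9]
force: [-0.5, 0.1, -0.1]
grip_width: 0.0601
```

>>> {"op": "move_arm", "data": {
  "steps": [
    [0.5, 0, 0, 0, 0, 0, 0],
    [0.5, 0, 0, 0, 0, 0, 0],
    [0.5, 0, 0, 0, 0, 0, 0],
    [0.5, 0, 0, 0, 0, 0, 0],
    [0.5, 0, 0, 0, 0, 0, 0]
  ],
  "force": 30
}}

```text
time_s: 11.55
tool_pos: [0.5653, 0.2527, 0.1442]
tool_rot: [180.0, 0.2, 113.0]
force: [-0.1, -0.7, 0.9]
grip_width: 0.0345
```

>>> {"op": "move_arm", "data": {
  "steps": [
    [0.5, 0, 0, 0, 0, 0, 0],
    [0.5, 0, 0, 0, 0, 0, 0],
    [0.5, 0, 0, 0, 0, 0, 0],
    [0.5, 0, 0, 0, 0, 0, 0]
  ],
  "force": 30
}}

```text
time_s: 11.88
tool_pos: [0.5645, 0.2525, 0.1428]
tool_rot: [-179.9, 0.2, 113.0]
force: [1.5, 0.9, 2.0]
grip_width: 0.0099
```

>>> {"op": "move_arm", "data": {
  "steps": [
    [0.5, 0, 0, -1, 0, 0, 0],
    [0.5, 0, 0, -1.5, 0, 0, 0],
    [0.5, 0, 0, -2, 0, 0, 0],
    [0.5, 0, 0, -2.5, 0, 0, 0],
    [0.5, 0, 0, -2.5, 0, 0, 0]
  ]
}}

```text
time_s: 12.3
tool_pos: [0.5638, 0.2525, 0.238]
tool_rot: [-179.7, 0.2, 113.0]
force: [0.3, 0.1, -3.7]
grip_width: 0.0101
```

>>> {"op": "move_arm", "data": {
  "steps": [
    [0.5, 0, 0, -2.5, 0, 0, 0],
    [0.5, 0, 0, -2, 0, 0, 0],
    [0.5, 0, 0, -1, 0, 0, 0],
    [0.5, 0, 0, 0, 0, 0, 0]
  ]
}}

```text
time_s: 12.63
tool_pos: [0.5655, 0.2536, 0.2956]
tool_rot: [179.9, 0.2, 113.0]
force: [-0.6, 0.3, -3.9]
grip_width: 0.0099
```

```bash
cat >> h.py <<'E'
def place(th): return R.from_euler('y',-th,degrees=True)*tool(90,0)
E
python3 - <<'E'
from h import *
p,r,o=cur(); print(p,o['tool_rot'],o['time_s'],o['force'],o['grip_width'])
s=cam('side');cv2.imwrite('pics/s8.png',s['img'][:,:,::-1])
print(place(20).as_matrix())
plan([((.52,-.05,.30),tool(90,0)),((.508,-.1875,.26),place(20))],.5,vmax=.03)
E
```

```text
[0.5655 0.2536 0.2956] [179.8627   0.2187 113.0185] 12.6333 [-0.5931  0.3041 -3.8505] 0.009893933013307484
[[ 0.      0.9397  0.342 ]
 [ 1.     -0.      0.    ]
 [ 0.      0.342  -0.9397]]
[0.5, -2.38, -1.45, -0.05, 0.0, 0.0, 0.037],
[0.5, -2.43, -1.36, -0.05, 0.0, 0.0, 0.037],
[0.5, -2.48, -1.27, -0.05, 0.0, 0.0, 0.037],
[0.5, -2.52, -1.18, -0.05, 0.0, 0.0, 0.037],
[0.5, -2.57, -1.09, -0.05, 0.0, 0.0, 0.037],

[0.5, -2.6, -0.99, -0.05, 0.0, 0.0, 0.037],
[0.5, -2.64, -0.89, -0.05, 0.0, 0.0, 0.037],
[0.5, -2.67, -0.8, -0.05, 0.0, 0.0, 0.037],
[0.5, -2.7, -0.7, -0.05, 0.0, 0.0, 0.037],
[0.5, -2.72, -0.6, -0.05, 0.0, 0.0, 0.037],

[0.5, -2.74, -0.5, -0.05, 0.0, 0.0, 0.037],
  -- at [ 0.52   -0.0499  0.3   ] [179.9449   0.2239  89.7005]
[0.5, -2.75, -0.23, 0.81, -0.07, 0.001, -0.001],
[0.5, -2.75, -0.29, 0.79, -0.07, 0.001, -0.001],
[0.5, -2.75, -0.34, 0.77, -0.07, 0.001, -0.001],
[0.5, -2.75, -0.4, 0.74, -0.07, 0.001, -0.001],

[0.5, -2.75, -0.45, 0.7, -0.07, 0.001, -0.001],
  -- at [ 0.5079 -0.1874  0.26  ] [159.892   -0.0068  90.031 ]
```

View pics/s8.png

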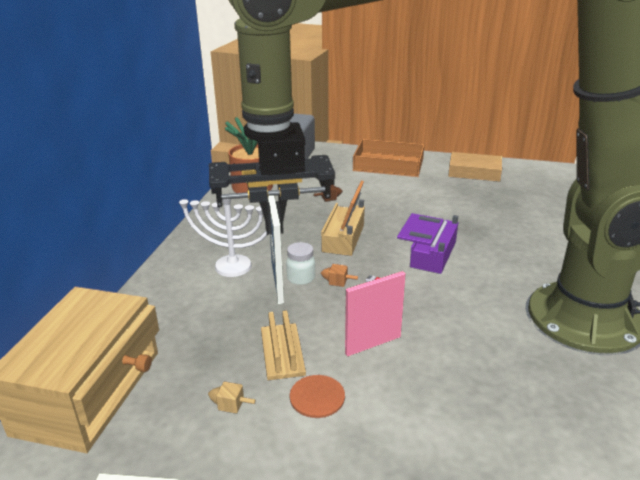

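>>> {"op": "move_arm", "data": {
  "steps": [
    [0.5, -2.38, -1.45, -0.05, 0, 0, 0.037],
    [0.5, -2.43, -1.36, -0.05, 0, 0, 0.037],
    [0.5, -2.48, -1.27, -0.05, 0, 0, 0.037],
    [0.5, -2.52, -1.18, -0.05, 0, 0, 0.037],
    [0.5, -2.57, -1.09, -0.05, 0, 0, 0.037]
  ]
}}

```text
time_s: 13.1
tool_pos: [0.543, 0.1137, 0.2933]
tool_rot: [-179.7, 0.3, 102.3]
force: [1.0, 0.1, -4.5]
grip_width: 0.0101
```

>>> {"op": "move_arm", "data": {
  "steps": [
    [0.5, -2.6, -0.99, -0.05, 0, 0, 0.037],
    [0.5, -2.64, -0.89, -0.05, 0, 0, 0.037],
    [0.5, -2.67, -0.8, -0.05, 0, 0, 0.037],
    [0.5, -2.7, -0.7, -0.05, 0, 0, 0.037],
    [0.5, -2.72, -0.6, -0.05, 0, 0, 0.037]
  ]
}}

```text
time_s: 13.52
tool_pos: [0.5224, -0.0238, 0.2967]
tool_rot: [-179.8, 0.3, 91.7]
force: [0.2, -0.2, -2.9]
grip_width: 0.0099
```

>>> {"op": "move_arm", "data": {
  "steps": [
    [0.5, -2.74, -0.5, -0.05, 0, 0, 0.037],
    [0.5, -2.75, -0.23, 0.81, -0.07, 0, 0],
    [0.5, -2.75, -0.29, 0.79, -0.07, 0, 0],
    [0.5, -2.75, -0.34, 0.77, -0.07, 0, 0],
    [0.5, -2.75, -0.4, 0.74, -0.07, 0, 0]
  ]
}}

```text
time_s: 13.93
tool_pos: [0.5082, -0.1611, 0.265]
tool_rot: [164.0, 0.2, 89.7]
force: [0.5, -0.1, -4.2]
grip_width: 0.0098
```

>>> {"op": "move_arm", "data": {
  "steps": [
    [0.5, -2.75, -0.45, 0.7, -0.07, 0, 0],
    [0.5, 0, 0, 0, 0, 0, 0],
    [0.5, 0, 0, 0, 0, 0, 0],
    [0.5, 0, 0, 0, 0, 0, 0]
  ]
}}

```text
time_s: 14.27
tool_pos: [0.5064, -0.1868, 0.2582]
tool_rot: [160.2, 0.2, 89.7]
force: [2.1, 0.1, -2.4]
grip_width: 0.0102
```

Run:
```python
from h import *
p,r,o=cur(); print(p,o['tool_rot'],o['time_s'],o['force'],o['grip_width'],o['qpos'])
s=cam('side');crop(s,220,60,220,200,3,'s9.png')
plan([((.5083,-.1875,.215),place(20))],.5,vmax=.02)
```

```text
[ 0.5064 -0.1868  0.2582] [160.1595   0.1731  89.7082] 14.2667 [ 2.0528  0.1249 -2.396 ] 0.010199339042285854 [  4.0315  -9.1052  16.1788 113.3763  -4.8226  56.7293  22.1569]
[0.5, -0.04, -0.46, 1.39, -0.001, 0.002, -0.001],
[0.5, -0.04, -0.46, 1.39, -0.001, 0.002, -0.001],
[0.5, -0.04, -0.47, 1.39, -0.001, 0.002, -0.001],
  -- at [ 0.5084 -0.1876  0.2149] [159.9266  -0.0547  90.0712]
```

View pics/s9.png

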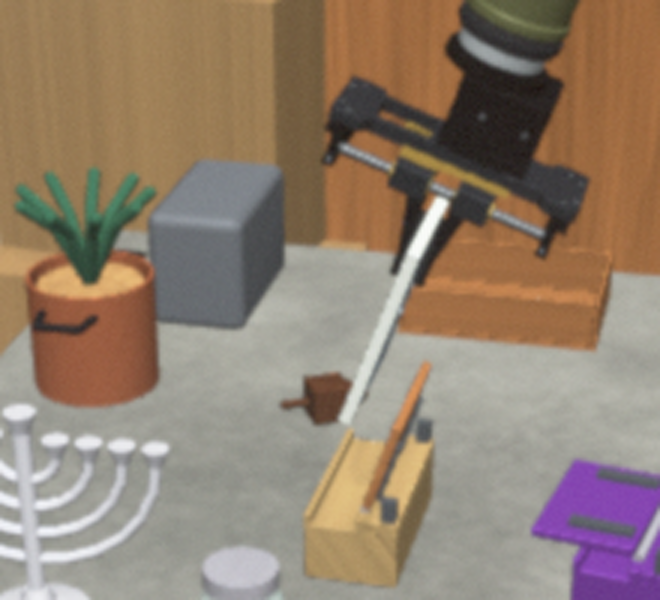

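>>> {"op": "move_arm", "data": {
  "steps": [
    [0.5, -0.04, -0.46, 1.39, 0, 0, 0],
    [0.5, -0.04, -0.46, 1.39, 0, 0, 0],
    [0.5, -0.04, -0.47, 1.39, 0, 0, 0],
    [0.5, 0, 0, 0, 0, 0, 0],
    [0.5, 0, 0, 0, 0, 0, 0]
  ]
}}

```text
time_s: 14.73
tool_pos: [0.5086, -0.1876, 0.2151]
tool_rot: [160.1, 0.2, 89.8]
force: [-0.2, -0.5, -2.2]
grip_width: 0.01
```

Run:
```python
from h import *
p,r,o=cur(); print(p,o['tool_rot'],o['time_s'],o['force'],o['grip_width'],o['qpos'])
s=cam('side');crop(s,260,130,140,130,5,'s10.png')
t=cam('top');crop(t,350,140,120,120,5,'t10.png')
plan([((.5083,-.1875,.186),place(20))],.5,vmax=.01)
```

```text
[ 0.5086 -0.1876  0.2151] [160.1095   0.2306  89.8333] 14.7333 [-0.2092 -0.4701 -2.2114] 0.010030601387257216 [  3.9576  -6.9995  16.7811 116.6737  -6.0326  51.4512  23.8164]
[0.5, 0.03, -0.3, 0.72, 0.0, 0.001, -0.0],
[0.5, 0.03, -0.3, 0.72, 0.0, 0.001, -0.0],
[0.5, 0.03, -0.3, 0.72, 0.0, 0.001, -0.0],
[0.5, 0.03, -0.3, 0.72, 0.0, 0.001, -0.0],
  -- at [ 0.5082 -0.1874  0.1859] [159.8889   0.0703  89.8599]
```

View pics/s10.png

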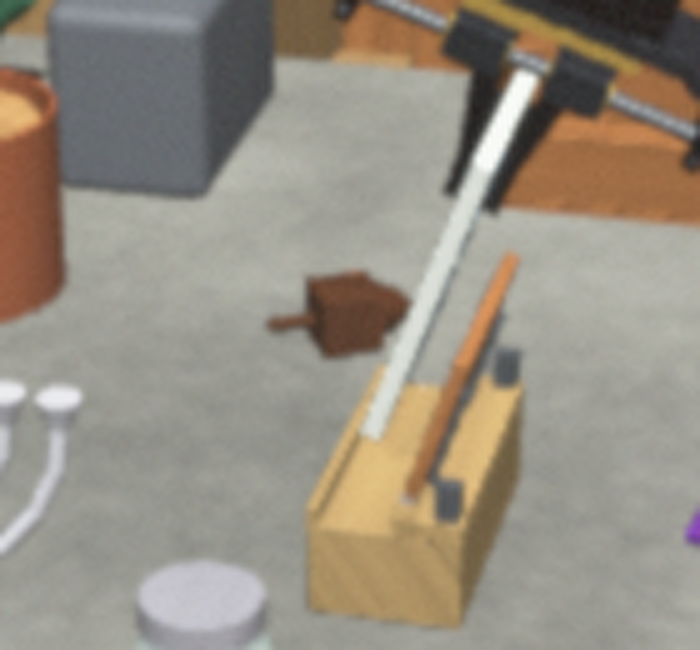

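View pics/t10.png

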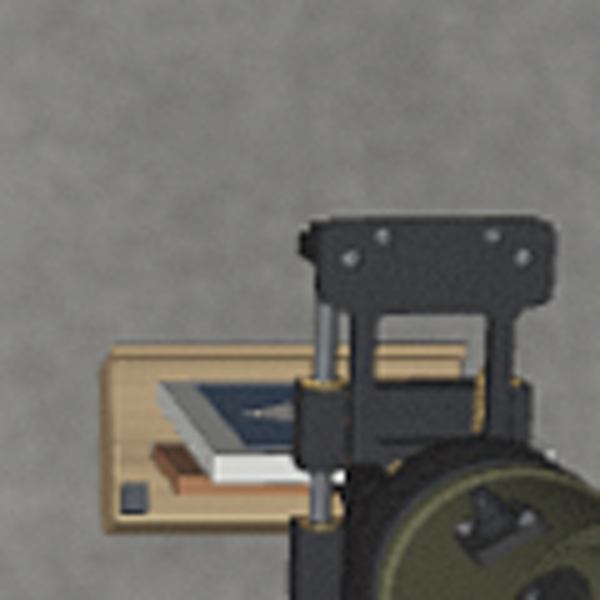

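Tile (left bottom corner near (370,435) in the side crop) hangs tilted in front of the panel, behind the lip. Both views show it square. I'll lower it on.

>>> {"op": "move_arm", "data": {
  "steps": [
    [0.5, 0.03, -0.3, 0.72, 0, 0, 0],
    [0.5, 0.03, -0.3, 0.72, 0, 0, 0],
    [0.5, 0.03, -0.3, 0.72, 0, 0, 0],
    [0.5, 0.03, -0.3, 0.72, 0, 0, 0],
    [0.5, 0, 0, 0, 0, 0, 0]
  ]
}}

```text
time_s: 15.25
tool_pos: [0.5056, -0.1874, 0.1822]
tool_rot: [160.2, 0.2, 89.7]
force: [-1.0, 0.3, -3.5]
grip_width: 0.0098
```

>>> {"op": "move_arm", "data": {
  "steps": [
    [0.5, 0, -0.1, 0.28, 0, 0, 0],
    [0.5, 0, -0.1, 0.28, 0, 0, 0],
    [0.5, 0, 0, 0, 0, 0, 0]
  ]
}}

```text
time_s: 15.5
tool_pos: [0.5071, -0.188, 0.1785]
tool_rot: [160.0, 0.2, 89.7]
force: [-0.6, 0.2, -3.2]
grip_width: 0.0099
```

>>> {"op": "move_arm", "data": {
  "steps": [
    [0.5, 0, -0.04, 0.1, 0, 0, 0],
    [0.5, 0, -0.04, 0.1, 0, 0, 0],
    [0.5, 0, 0, 0, 0, 0, 0]
  ]
}}

```text
time_s: 15.75
tool_pos: [0.5072, -0.188, 0.1768]
tool_rot: [160.0, 0.3, 89.7]
force: [-0.3, -0.4, -3.2]
grip_width: 0.0096
```

>>> {"op": "move_arm", "data": {
  "steps": [
    [0.5, 0, -0.04, 0.1, 0, 0, 0],
    [0.5, 0, -0.04, 0.1, 0, 0, 0],
    [0.5, 0, 0, 0, 0, 0, 0]
  ]
}}

```text
time_s: 16.0
tool_pos: [0.5072, -0.1881, 0.1746]
tool_rot: [159.9, 0.3, 89.7]
force: [-0.1, -0.0, -3.4]
grip_width: 0.0101
```

>>> {"op": "move_arm", "data": {
  "steps": [
    [0.5, 0, -0.03, 0.07, 0, 0, 0],
    [0.5, 0, -0.03, 0.07, 0, 0, 0],
    [0.5, 0, 0, 0, 0, 0, 0]
  ]
}}

```text
time_s: 16.25
tool_pos: [0.5077, -0.1882, 0.1744]
tool_rot: [159.8, 0.3, 89.7]
force: [-3.1, 0.7, 4.8]
grip_width: 0.0097
```

>>> {"op": "move_arm", "data": {
  "steps": [
    [0.5, 0, -0.03, 0.07, 0, 0, 0],
    [0.5, 0, 0, 0, 0, 0, 0]
  ]
}}

```text
time_s: 16.42
tool_pos: [0.5079, -0.1883, 0.1743]
tool_rot: [159.8, 0.3, 89.7]
force: [-5.6, 0.7, 7.8]
grip_width: 0.0099
```

>>> {"op": "move_arm", "data": {
  "steps": [
    [0.5, 0, 0.03, -0.1, 0, 0, 0],
    [0.5, 0, -0.09, -0.03, 0, 0, 0],
    [0.5, 0, -0.09, -0.03, 0, 0, 0],
    [0.5, 0, 0, 0, 0, 0, 0]
  ]
}}

```text
time_s: 16.75
tool_pos: [0.5062, -0.1883, 0.1743]
tool_rot: [159.8, 0.3, 89.7]
force: [1.4, 0.5, 0.9]
grip_width: 0.0096
```

Run:
```python
from h import *
p,r,o=cur(); print(p,o['tool_rot'],o['time_s'],o['force'],o['grip_width'])
s=cam('side');crop(s,290,140,90,120,6,'s11.png')
```

```text
[ 0.5062 -0.1883  0.1743] [159.7709   0.2955  89.6804] 16.75 [1.4432 0.5012 0.9468] 0.009559099488945469
```

View pics/s11.png

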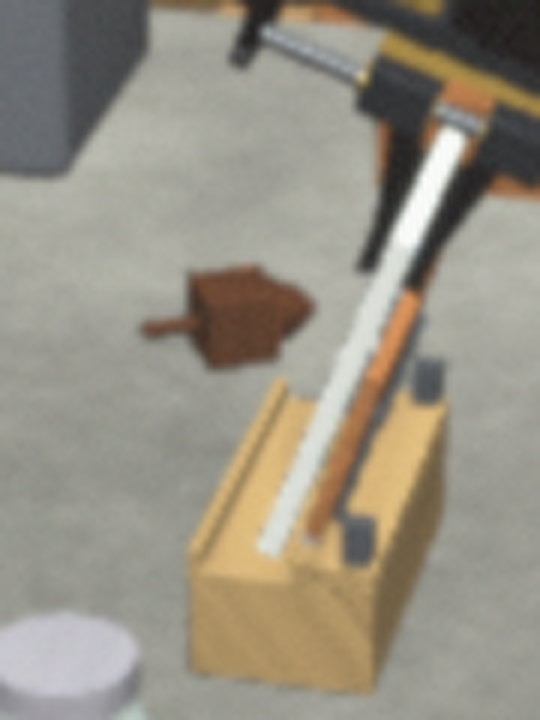

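>>> {"op": "move_arm", "data": {
  "steps": [
    [0.5, 0, -0.09, -0.03, 0, 0, 0],
    [0.5, 0, 0, 0, 0, 0, 0]
  ]
}}

```text
time_s: 16.97
tool_pos: [0.5051, -0.1882, 0.1743]
tool_rot: [159.8, 0.3, 89.7]
force: [2.4, 0.2, 2.8]
grip_width: 0.0098
```

>>> {"op": "move_arm", "data": {
  "steps": [
    [0.5, 0, -0.09, -0.03, 0, 0, 0],
    [0.5, 0, 0, 0, 0, 0, 0]
  ]
}}

```text
time_s: 17.13
tool_pos: [0.5042, -0.1882, 0.1743]
tool_rot: [159.8, 0.3, 89.7]
force: [5.1, -0.4, 1.9]
grip_width: 0.0102
```

>>> {"op": "move_arm", "data": {
  "steps": [
    [1.2, 0, 0, 0, 0, 0, 0],
    [1.4, 0, 0, 0, 0, 0, 0],
    [1.6, 0, 0, 0, 0, 0, 0],
    [2.0, 0, 0, 0, 0, 0, 0],
    [2.0, 0, 0, 0, 0, 0, 0]
  ]
}}

```text
time_s: 17.55
tool_pos: [0.5013, -0.1876, 0.1715]
tool_rot: [160.2, 0.2, 89.7]
force: [0.0, -0.4, 0.9]
grip_width: 0.0189
```

Run:
```python
from h import *
p,r,o=cur(); print(p,o['tool_rot'],o['time_s'],o['force'],o['grip_width'])
s=cam('side');crop(s,290,140,90,120,6,'s12.png')
```

```text
[ 0.5013 -0.1876  0.1715] [160.2151   0.1934  89.7164] 17.55 [ 0.0129 -0.4267  0.9455] 0.018880354606488375
```

View pics/s12.png

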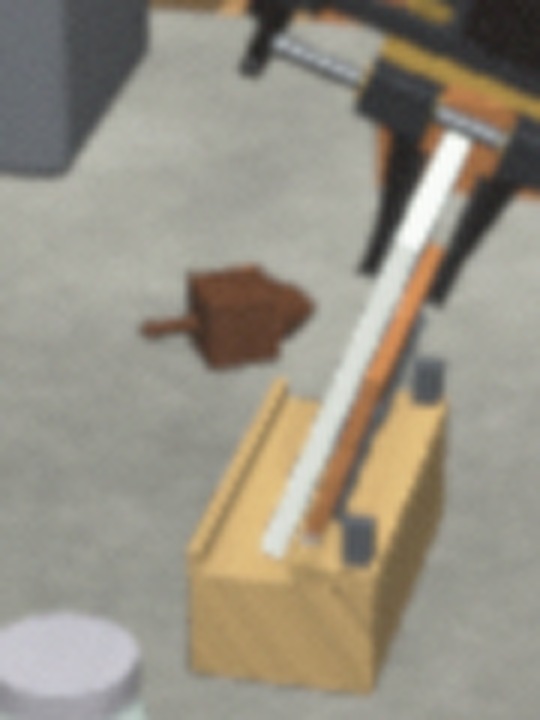

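>>> {"op": "move_arm", "data": {
  "steps": [
    [2.4, 0, 0.3, -0.5, 0, 0, 0],
    [2.8, 0, 0, -1, 0, 0, 0],
    [3.5, 0, 0, -1.5, 0, 0, 0],
    [3.5, 0, 0, -2, 0, 0, 0],
    [3.5, 0, 0, -3, 0, 0, 0]
  ]
}}

```text
time_s: 18.02
tool_pos: [0.477, -0.187, 0.2486]
tool_rot: [160.2, 0.2, 89.7]
force: [-0.4, 0.5, 0.1]
grip_width: 0.0337
```

>>> {"op": "move_arm", "data": {
  "steps": [
    [3.5, 0, 0, -3, 0, 0, 0],
    [3.5, 0, 0, -1.5, 0, 0, 0],
    [3.5, 0, 0, 0, 0, 0, 0],
    [3.5, 0, 0, 0, 0, 0, 0]
  ]
}}

```text
time_s: 18.35
tool_pos: [0.4631, -0.1876, 0.2932]
tool_rot: [159.8, 0.3, 89.7]
force: [-0.7, 0.2, -0.6]
grip_width: 0.0347
```

Run:
```python
from h import *
p,r,o=cur(); print(p,o['tool_rot'],o['time_s'],o['force'],o['grip_width'],o['qpos'])
s=cam('side');crop(s,290,140,90,120,6,'s13.png');cv2.imwrite('pics/s13f.png',s['img'][:,:,::-1])
t=cam('top');cv2.imwrite('pics/t13f.png',t['img'][:,:,::-1])
```

```text
[ 0.4631 -0.1876  0.2932] [159.8183   0.2874  89.6709] 18.35 [-0.7094  0.1892 -0.5953] 0.03474945319621785 [  6.0323 -15.6888  15.1383 114.5396  -3.173   61.6658  22.0711]
```

View pics/s13.png

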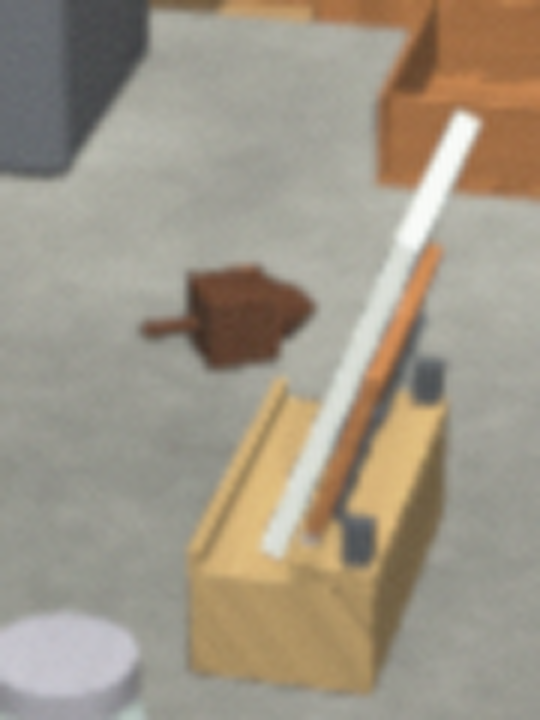

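View pics/t13f.png

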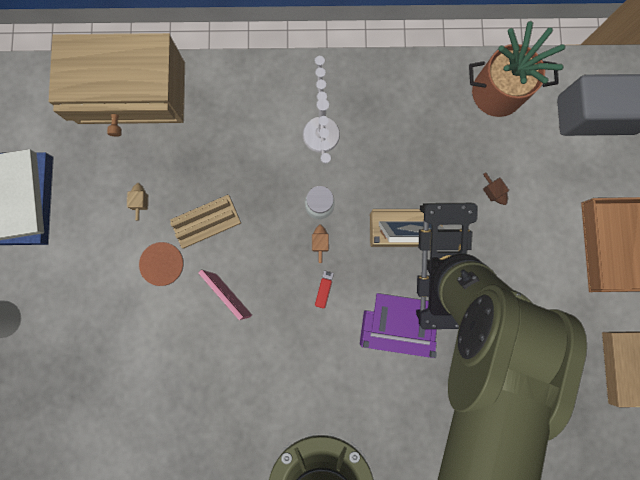

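Run:
```python
from h import *
s=cam('side'); P=lambda u,v:(290+(u+.5)/6-.5,140+(v+.5)/6-.5)
def ony(c,p,y):
    o,d=ray(c,p); return o+d*(y-o[1])/d[1]
a=ony(s,P(274,550),-.1275);b=ony(s,P(410,245),-.1275);print(a,b,np.linalg.norm(a-b),np.degrees(np.arctan2(a[0]-b[0],b[2]-a[2])))
z=b[2]; L=onz(s,P(410,245),.191); Rr=onz(s,P(468,114),.191); print('top edge ends',L,Rr,np.linalg.norm(L-Rr),(L+Rr)/2)
print(env.get_obs()['joint_velocities'],env.get_obs()['force'])
```

```text
[ 0.5483 -0.1275  0.0548] [ 0.4975 -0.1275  0.1911] 0.14551292685110231 20.451388307059062
top edge ends [ 0.4975 -0.1278  0.191 ] [ 0.4979 -0.2509  0.191 ] 0.12312300802535085 [ 0.4977 -0.1893  0.191 ]
[-0.0739  0.5358  0.1033  0.0812 -0.0103 -0.0351 -0.019 ] [0.0948 0.8075 0.281 ]
```

The tile leans about 20° (0.36 rad). It is centred within about 2 mm and square, and its foot is on the ledge at about stand x +4 mm. The arm is clear, so I'm handing in.

```bash
python3 -c "
from cell import job
print(job.sign_off())"
```

```text
the job is handed in; nothing more can be done
None
```

The panel is open, the tile is on the stand's ledge leaning back on the panel, and the job is handed in; sign-off gave no verdict.

- **Panel:** I hooked it up with shut fingers until it snapped open. I then pressed it against its stop, building the push up to a measured 9.8 N at the wrist and holding it there for more than 0.15 s.
- **Tile:** I took it from the rack and lowered it tilted onto the ledge in about 1 mm steps. The foot touched with about 11 N upward at the wrist, so I eased off, slid the tile back to the panel and opened the fingers.
- **Last checks (side and top pictures):**
  - The tile leans about 20° (0.36 rad), within 2 mm of the stand's middle and square to it.
  - The foot is on the ledge, between the lip and the hinge block, with the tile back against the panel.
  - The bystanders look unmoved and the arm is clear. The wrist force reads about zero, and the run took about 18 s.

One measurement disagreed slightly. The top and side cameras differed by about 3–4 mm on the stand's sideways position, so I placed the tile at a value between them. That is well inside the 25 mm tolerance.

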